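Shut and lock the boiler of a steam cleaner

TASK

The steam cleaner on the kitchen table has been filled and must be shut: turn the red bar of its slanted filler cap clockwise until the cap is seated and its ratchet clicks over, stopping after one to three clicks. Then swing the yellow-ended guard fully down over the cap, and take the blue-headed locking pin from its wooden stand and push it all the way down through the guard's hole and the lug below it. Let go of everything and leave the salt jar, mug and tin where they are.

Things in the scene. Friction and masses are not known exactly. Their poses are not given: they have to be found in the camera images.
- cleaner: cream table-top steam cleaner, fixed: black plinth 220 mm wide (90 mm at the front), housing 200 mm wide, 125 mm high, black carrying handle along y up to 163 mm high at x = +100 mm. Origin: on the table under it; -x is its front, z up. The filler neck leaves its sloping front face leaning 35 degrees from vertical towards the front (-x).
- cap_grip (a point): point on the axis of the filler cap, at the height at which to pinch the red grip bar, 14.5 mm above the cap's black disc (56 mm in diameter). The bar is 50 mm long, 14 mm thick, 29 mm high, and ends 8.5 mm above this point. z: the cap's axis, pointing out of the neck (35 degrees from vertical); x: along the bar; y: across its two flats. It turns with the bar.
- thread (a joint): angle in rad of the cap's ivory screw collar (60 mm in diameter, with a small red tab on its rim) on the neck; grows as it is turned clockwise seen from outside; 0 is fully seated (the tab comes beside the green peg), negative is still unscrewed by that angle (at the start -1.0 to -0.5). It turns at about 0.15 N m, stays where left, cannot go beyond 0, and may ease back some 0.05 as a tooth drops.
- ratchet (a joint): angle in rad of red bar and black disc against the collar: 0 at the start, grows clockwise. Until the collar is seated the bar carries it along (give up to 0.15); then the ratchet slips at about 0.3 N m, a click each 0.52 rad: the first tooth is passed at 0.26 and it rests at 0.52, 1.05, 1.57 after each click; a fourth comes at 1.83. Turned back, the bar first takes the collar with it.
- guard (a joint): angle in rad of the guard: 0 is fully down on its stop, grows as it opens upward and back; it starts at 1.75 to 2.05, about upright, and stays where it is left (stiff hinge, about 0.17 N m).
- guard_hinge (a point): point on the guard's hinge axis, 135 mm above the table, on the cleaner; the hinge runs along the cleaner's y; x, y, z are the cleaner's axes.
- guard_push (a point): point to push the guard: on the outer (upper when down) face of its yellow end plate, mid-width. Axes move with the guard and equal the cleaner's when down; z leaves that face. The plate, 55 (x) by 104 (y) by 8 mm, runs from 13 mm hinge-wards of this point to 42 mm beyond (-x); steel arms 10 mm thick at y = +-46 mm join it to the hinge. With the guard down: (-118, 0, -45) mm from guard_hinge.
- guard_hole (a point): centre of the 11 mm hole in the guard's yellow end plate, at the outer face, 2 mm chamfer; axes as for guard_push. With the guard down it stands 11 mm above lug_hole, on the same vertical line, 90 mm above the table.
- lug_hole (a point): centre, at the upper face, of the vertical 11 mm hole through the dark steel lug (40 by 44 mm, 16 mm thick) on the front of the cleaner, 79 mm above the table; z up.
- pin: loose steel locking pin, about 60 g, upright in the wooden stand: shank 8 mm in diameter and 45 mm long with a tapered end, then a flange 20 mm in diameter and 4 mm thick, then a blue round head 16 mm in diameter and 30 mm high. Origin at the lower end of the shank, z along the pin towards the head. Pushed home, the flange rests on the guard's plate and the lower end is 34 mm below lug_hole.
- pin_tip (a point): lower end of the pin's shank
- pin_grip (a point): middle of the pin's blue head, 66 mm above the shank's lower end; pinch it here
- stand: fixed wooden block 60 by 60 by 40 mm with a 30 mm deep hole of 9.5 mm in its top, in which the pin stands (flange 15 mm above the block); to the left or the right of the cleaner. Origin: middle of its underside.
- salt: loose glass salt jar with wooden cap, 64 mm in diameter, 90 mm high, origin at its underside; leave it alone
- mug: loose white mug, 80 mm in diameter, 90 mm high, origin at its underside; leave it alone
- tin: loose blue tin, 90 mm in diameter, 110 mm high, origin at its underside; leave it alone

How it is judged:
On the way, in this order (a step that is already met when the one before it is completed fails the run):
1. the cap is seated and its ratchet has clicked over at least once (value of joint thread above -0.1 rad and value of joint ratchet above 0.3 rad), for 0.2 s.
2. the guard is down (value of joint guard below 0.05 rad), for 0.2 s.
3. the pin has passed through the guard and the lug (horizontal distance between pin_tip and lug_hole below 0.006 m and z of pin_tip in the frame of lug_hole below -0.02 m), for 0.1 s.
At the end, for the whole second after the job is handed in: Collar seated (within 0.1 rad); ratchet clicked one to three times (0.3 to 1.8 rad); guard down within 0.05 rad; pin at rest through both holes, its lower end 29 mm or more below the lug's upper face (34 is home), within 6 mm of the hole's axis, within 0.15 rad of upright (all of step 1 and value of joint ratchet below 1.8 rad and value of joint guard below 0.05 rad and horizontal distance between pin_tip and lug_hole below 0.006 m and z of pin_tip in the frame of lug_hole below -0.029 m and angle between pin's own z axis and vertical below 0.15 rad and linear speed of pin below 0.02 m/s); the robot touches nothing.
It fails at once if the ratchet is turned past a fourth click (value of joint ratchet above 1.9 rad).
It fails at once if the salt jar, mug or tin is displaced by more than 30 mm or tipped over (distance of any of salt, mug, tin from where it was at the start of the episode above 0.03 m or angle between any of salt, mug, tin's own z axis and vertical above 0.5 rad).
It also fails if it takes over 72 s, if anything falls off the work surface, if the arm or the gripper's body presses on something with over 40 N, if the wrist force passes 120 N, or if a joint passes its speed limit or range.

ROBOT

A 6-joint arm with a two-finger parallel gripper is mounted at the origin on the work surface. World frame = base frame: x ahead of the robot, y to its left, z up, the work surface at z = 0. Lengths are in m, angles in rad, forces in N, time in s.
With the tool pointing down it reaches from about 0.3 to 0.775 m from the base axis. Payload 14.6 kg.
Tool frame: the origin (TCP) lies midway between the tips of the shut fingers; the grasp point (between the pads) lies 19 mm behind it; z points along the fingers, y is the line along which they close (so a half turn about z gives the same grasp; the last joint's range is limited). The gripper opens to 94 mm and grips with 3 to 60 N. Pads are 16 mm wide; open, the fingers measure 119 mm over their backs; the gripper's body (75 mm by 177 mm) begins 78 mm behind the grasp point.
Start: joints at [-1.406, 0.3, 1.521, -0, 1.321, -0.067], TCP at [0.126, -0.535, 0.171] pointing down, gripper open.
Joint ranges: [-3.03, 3.03], [-0.79, 2.21], [0.23, 2.52], [-1.04, 4.18], [0, 3.07], [-2.55, 2.55]. Speed limits (rad/s): [2.22, 2.22, 2.57, 3.14, 3.14, 3.14].

INTERFACE

Orientations are given as [roll, pitch, yaw] about the fixed x, y, z axes, in that order (R = Rz(yaw) Ry(pitch) Rx(roll)).
In Python, from station import ctrl gives the robot as it stands. The module is installed in compiled form; this text tells all that it offers.
- The arm moves only by the tool servo_tool, never from a script. Its argument "plan" is a list of rows, each a list of 7 numbers: the opening in per cent of the stroke, from 0 (shut) to 100 (fully open), then the shift along the tool's x, y, z in m, then the turn, a rotation vector about the tool's x, y, z in rad. A call has exactly 8 rows; each row shifts and turns the commanded pose from where the row before left it, along the tool's axes as they then stand; what a row does not reach is not made up. A row lasts 1/8 s, in which the tool goes at most 62.5 mm and 10.7 degrees, less where a joint would pass 70% of its speed; a pose out of reach is approached as far as the arm can. A call with a gripper value outside its range is refused whole. The fingers move at their own pace and stop on an object; "force" is the grip in N (left out, the last holds). Time passes only in rows, so rows that do not move let the fingers close, or fill a call up. It gives the time, the measured TCP pose, the force, the opening and the grip force at its end, in the units of the state.
- ctrl.get_obs(): the state, without advancing time (a new reading comes with each control period).
- ctrl.camera(name): name is "side" or "top" or "wrist"; returns a dict with "pixels" (384x512x3 uint8, red, green, blue), "z_map" (384x512 float32, m along the optical axis (not along the pixel's ray), 0 where there is no reading), "mtx" (3x3 intrinsics, pixels), "dist" ([k1, k2, p1, p2, k3] as OpenCV has them; the pictures are not rectified), "pose" (4x4, takes a point from camera to world coordinates). Camera axes: x right, y up, looking along -z (the intrinsics and any distortion apply to the point x, -y, -z); pixel columns grow to the right and rows downward; lengths in m; the calibration is good to about 2 mm. A picture is of the moment at which its call begins.
- ctrl.hand_in(): hands the job in; it is judged then, once.
The state is a dict: "time_s": time; "qpos": joint angles; "joint_vel": joint speeds; "tau": joint torques, N m; "ee_pos": TCP position; "eef_rot": TCP orientation; "force": force on the tool from outside, world axes, zero at the start; "moment": the same for the moment, N m; "grip_width": finger opening in m; "grip_force": force on a finger pad.
Only numpy, scipy, OpenCV 4.12 (cv2) and the standard library are available. Lean on these libraries where they do the work, as an engineer would, in place of code of your own. Each camera call takes 0.05 s, during which the arm holds its last target. There are 200 camera calls.

## Working session

There is one attempt and no reset: what is moved stays moved. The work goes in short steps, Python scripts to look and compute and a tool call to move; the robot and the scene stay as the last step left them, time stands still between calls to the robot, and variables do not carry over. Pictures are saved under pics/ and viewed, at most 10 in all, crops included, and the job is handed in when it is done.

Besides the shell and the picture viewer there is one more tool, called by a JSON object that holds its "method" and its "body". servo_tool: Moves the arm, as the interface text tells. Its arguments: {"type":"object","properties":{"plan":{"type":"array","items":{"type":"array","items":{"type":"number"}}},"force":{"type":"number"}},"required":["plan"]}

```bash
mkdir -p pics
cat > h.py <<'E'
import numpy as np, cv2
from scipy.spatial.transform import Rotation as R
from station import ctrl
def cam(n):
    c=ctrl.camera(n); c['pixels']=np.ascontiguousarray(c['pixels']); return c
def save(c,f): cv2.imwrite('pics/'+f,c['pixels'][:,:,::-1])
def pts(c):
    h,w=c['z_map'].shape; u,v=np.meshgrid(np.arange(w),np.arange(h))
    p=cv2.undistortPoints(np.stack([u,v],-1).reshape(-1,1,2).astype(np.float64),c['mtx'],np.array(c['dist'])).reshape(h,w,2)
    z=c['z_map'].astype(float); P=np.stack([p[...,0]*z,-p[...,1]*z,-z],-1)
    W=P@c['pose'][:3,:3].T+c['pose'][:3,3]; W[z==0]=np.nan; return W
def hsv(c): return cv2.cvtColor(c['pixels'],cv2.COLOR_RGB2HSV)
def tcp():
    o=ctrl.get_obs(); return np.array(o['ee_pos']),R.from_euler('xyz',o['eef_rot']),o
def togo(p,rot):
    """shift and rotvec in tool axes from current pose to p,rot"""
    a,r,o=tcp(); return r.inv().apply(np.array(p)-a),(r.inv()*rot).as_rotvec()
E
python3 - <<'E'
from h import *
for n in('top','side'):
    c=cam(n); save(c,n+'0.png'); np.savez('pics/'+n+'0.npz',**c); print(n,c['pose'].round(3).tolist())
print(ctrl.get_obs())
E
```

```text
top [[0.006, 0.988, -0.153, 0.424], [-1.0, 0.006, 0.0, -0.013], [0.001, 0.153, 0.988, 1.293], [0.0, 0.0, 0.0, 1.0]]
side [[-0.968, 0.199, -0.151, 0.43], [-0.249, -0.74, 0.625, 0.559], [0.013, 0.643, 0.766, 0.808], [0.0, 0.0, 0.0, 1.0]]
{'time_s': 0.1, 'qpos': array([-1.40556222e+00,  3.00399720e-01,  1.52151797e+00,  2.77952150e-05,
        1.32069601e+00, -6.65926237e-02]), 'joint_vel': array([ 0.00071334, -0.00144207, -0.00327422, -0.00133782,  0.00041891,
       -0.00113892]), 'tau': array([ 1.05426116e-03, -5.32645476e+01, -3.53281689e+01,  7.09385052e-02,
        2.35204009e-02, -5.62017726e-05]), 'ee_pos': array([ 0.12633048, -0.53501881,  0.1707522 ]), 'eef_rot': array([-3.14057566e+00, -9.48077881e-05,  2.31819788e-01]), 'force': array([0.15437764, 0.16438731, 0.13103739]), 'moment': array([ 0.06737298, -0.00957814,  0.02627991]), 'grip_force': 0.0, 'grip_width': 0.09411850159724533}
```

View pics/top0.png

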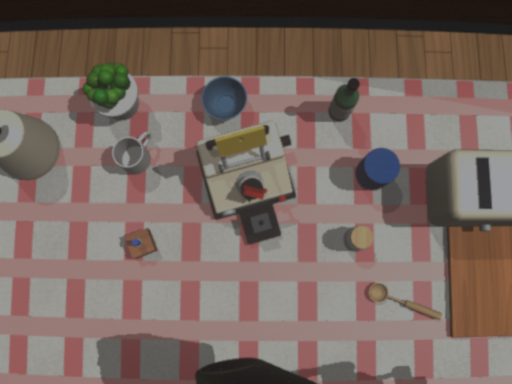

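View pics/side0.png

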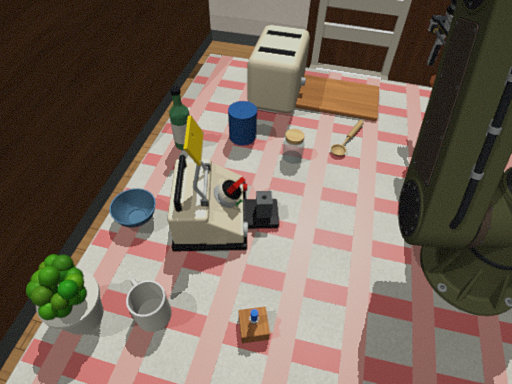

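Top view: cleaner at about (248,170), with its front facing down-image. Red bar at (254,190), upright yellow guard at (242,140), lug at (261,222), stand with blue pin at (138,243), salt jar at (361,238). The side view agrees.

```bash
cat >> h.py <<'E'
def masks(c):
    H=hsv(c); h,s,v=[H[...,i].astype(int) for i in range(3)]
    return dict(blue=(h>105)&(h<130)&(s>150)&(v>60), yellow=(h>22)&(h<33)&(s>150)&(v>80), red=((h<6)|(h>174))&(s>190)&(v>80), green=(h>45)&(h<80)&(s>120), dark=(v<75)&(s<90))
E
python3 - <<'E'
from h import *
for n,box in(('top',dict(red=(235,150,300,215),yellow=(205,110,280,165),blue=(125,230,155,258),dark=(225,195,295,250))),('side',dict(red=(215,165,260,215),yellow=(175,110,210,175),blue=(240,300,270,330),dark=(235,180,285,235)))):
    c=np.load('pics/'+n+'0.npz'); W=pts(c); M=masks(c)
    for k,(a,b,x,y) in box.items():
        m=np.zeros(W.shape[:2],bool); m[b:y,a:x]=M[k][b:y,a:x]
        if k=='dark': m&=(abs(W[...,2]-.079)<.006)
        P=W[m&np.isfinite(W[...,2])]
        print(n,k,len(P))
        if len(P)<4: continue
        print(np.percentile(P,[2,50,98],axis=0).round(4).tolist())
        if k in('dark',): 
            r=cv2.minAreaRect(np.float32(P[:,:2]*1000)); print(r)
        if k in('red','yellow'):
            q=P-P.mean(0); u,s,vt=np.linalg.svd(q,full_matrices=False); print(P.mean(0).round(4),vt.round(3).tolist(),(s/len(P)**.5).round(4))
# housing: high points on handle & neck; black plinth outline
c=np.load('pics/top0.npz');W=pts(c)
sub=W[110:250,190:305]
for lo,hi in((.155,.17),(.118,.13)):
    m=(sub[...,2]>lo)&(sub[...,2]<hi); P=sub[m]; print(lo,len(P),cv2.minAreaRect(np.float32(P[:,:2]*1000)))
st=W[225:262,120:160]; m=abs(st[...,2]-.04)<.006; print('stand',m.sum(),cv2.minAreaRect(np.float32(st[m][:,:2]*1000)),np.nanmedian(st[m][:,2]))
a=c['pixels'][105:255,190:305,::-1]; b=np.load('pics/side0.npz')['pixels'][110:255,160:290,::-1]
cv2.imwrite('pics/crop1.png',np.hstack([cv2.resize(a,(400,520),interpolation=2),cv2.resize(b,(400,520),interpolation=2)]))
E
```

```text
top red 0
top yellow 32
[[0.6878, -0.0207, 0.2987], [0.6989, 0.0225, 0.3022], [0.7117, 0.0596, 0.3057]]
[0.6992 0.0213 0.3022] [[-0.281, 0.96, 0.006], [0.38, 0.116, -0.918], [0.882, 0.255, 0.397]] [0.0243 0.0021 0.0004]
top blue 0
top dark 277
[[0.5183, -0.05, 0.0748], [0.5384, -0.028, 0.0793], [0.5603, -0.006, 0.0836]]
((538.7978515625, -28.281410217285156), (40.211090087890625, 44.12378692626953), 16.106460571289062)
side red 121
[[0.5925, -0.0848, 0.0439], [0.6033, 0.0048, 0.1373], [0.6195, 0.0171, 0.148]]
[ 0.6046 -0.0092  0.1251] [[-0.033, -0.691, -0.722], [-0.52, -0.605, 0.603], [-0.854, 0.396, -0.339]] [0.0439 0.0121 0.004 ]
side yellow 622
[[0.6662, -0.2123, 0.1223], [0.6873, 0.0234, 0.2847], [0.8187, 0.0674, 0.3028]]
[0.6906 0.0173 0.2789] [[-0.372, 0.793, 0.482], [0.202, -0.438, 0.876], [0.906, 0.423, 0.003]] [0.0594 0.0219 0.0097]
side blue 53
[[0.4822, 0.2721, 0.0668], [0.4875, 0.2813, 0.0888], [0.4934, 0.2843, 0.0918]]
side dark 39
[[0.5153, -0.035, 0.0732], [0.5369, -0.01, 0.0763], [0.5497, -0.0012, 0.0807]]
((535.7849731445312, -20.4129638671875), (38.06264114379883, 30.179807662963867), 16.570270538330078)
0.155 136 ((712.28125, 21.246437072753906), (64.8230209350586, 152.01222229003906), 16.169004440307617)
0.118 1898 ((673.0784912109375, 10.600975036621094), (181.51951599121094, 199.76065063476562), 16.240022659301758)
stand 504 ((490.5589294433594, 275.16949462890625), (61.47740936279297, 60.80746841430664), 23.00975799560547) 0.04052568047070537
```

View pics/crop1.png

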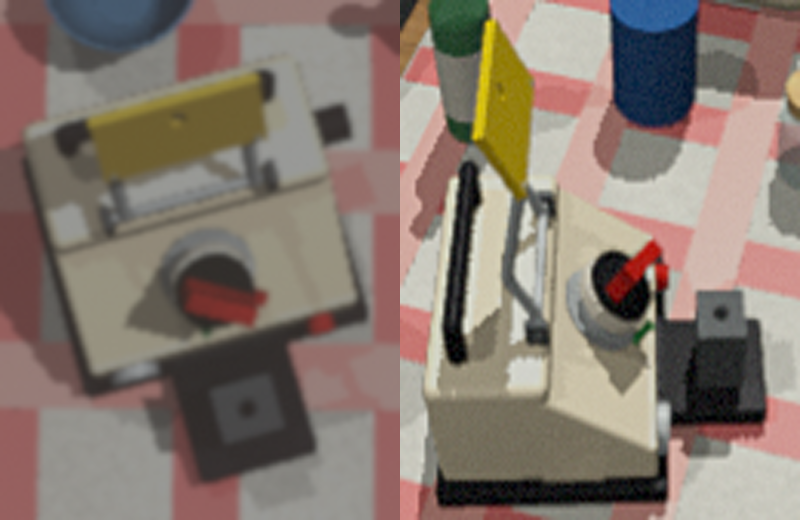

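Crop: yellow plate upright with its hinge rod at about (190,195) in the left panel. The bar sits on a black disc at (225,300), the lug hole is at (247,408), and the red collar tab is at (320,322) in the left panel. The green peg is at (207,330).

Run:
```python
from h import *
yaw=0.283; L=np.array([.5388,-.0283,.079]); Rc=R.from_euler('z',yaw); n=np.array([-np.sin(np.radians(35)),0,np.cos(np.radians(35))])
S={}
for n_,(a,b,x,y) in(('top',(235,175,275,210)),('side',(218,175,262,215))):
    c=np.load('pics/'+n_+'0.npz'); W=pts(c); H=hsv(c).astype(int)
    m=np.zeros(W.shape[:2],bool); m[b:y,a:x]=True
    m&=((H[...,0]<8)|(H[...,0]>172))&(H[...,1]>150)&(W[...,2]>.118)
    C=Rc.inv().apply(W[m]-L); h=C@n; print(n_,m.sum(),'cleaner frame pctl',np.percentile(C,[2,50,98],axis=0).round(4).tolist())
    print(' along n',np.percentile(h,[2,25,50,75,90,98]).round(4))
    S[n_]=(C,h)
    # plane coords: e1 in-slope direction, y
    e1=np.array([np.cos(np.radians(35)),0,np.sin(np.radians(35))])
    t=h>np.percentile(h,98)-.006; Q=np.c_[C@e1,C[:,1]][t]*1000
    print(' top face',t.sum(),cv2.minAreaRect(np.float32(Q)))
# disc dark points
for n_,(a,b,x,y) in(('top',(230,165,275,210)),('side',(210,165,255,215))):
    c=np.load('pics/'+n_+'0.npz'); W=pts(c); H=hsv(c).astype(int)
    m=np.zeros(W.shape[:2],bool); m[b:y,a:x]=True
    m&=(H[...,2]<60)&(H[...,1]<110)&(W[...,2]>.1)
    C=Rc.inv().apply(W[m]-L); h=C@n; print(n_,'disc',m.sum(),np.percentile(h,[5,25,50,75,95]).round(4),np.percentile(C@e1,[2,98]),np.percentile(C[:,1],[2,98]))
    print(cv2.minEnclosingCircle(np.float32(np.c_[C@e1,C[:,1]][abs(h-np.median(h))<.004]*1000)))
# guard
c=np.load('pics/side0.npz'); W=pts(c); m=np.zeros(W.shape[:2],bool); m[110:175,175:210]=masks(c)['yellow'][110:175,175:210]
m&=(W[...,2]>.2)&(W[...,0]<.73)
C=Rc.inv().apply(W[m]-L); print('guard',len(C),np.percentile(C,[2,50,98],axis=0).round(4).tolist())
u,s,vt=np.linalg.svd(C-np.median(C,0),full_matrices=False);print(vt.round(3).tolist(),(s/len(C)**.5).round(4))
c=np.load('pics/top0.npz'); W=pts(c); print('hinge',Rc.inv().apply(W[157:167,240:250].reshape(-1,3)-L)[::9].round(3).tolist())
```

```text
top 84 cleaner frame pctl [[0.0544, -0.0196, 0.0529], [0.0648, -0.001, 0.0621], [0.0762, 0.0162, 0.0702]]
 along n [0.0072 0.0115 0.0133 0.0152 0.0167 0.0176]
 top face 62 ((87.98088836669922, -0.8862686157226562), (42.08713150024414, 10.462435722351074), 54.73830795288086)
side 121 cleaner frame pctl [[0.0524, -0.0173, 0.0427], [0.0721, 0.0159, 0.0592], [0.0907, 0.0237, 0.069]]
 along n [-0.0146 -0.0009  0.0126  0.0145  0.0149  0.0155]
 top face 68 ((86.02470397949219, 1.1600837707519531), (48.441810607910156, 13.449626922607422), 57.6865119934082)
top disc 137 [-0.0188 -0.0167 -0.0152 -0.0135 -0.0118] [0.06493754 0.11234806] [-0.02346784  0.02337877]
((86.95633697509766, 0.7669853568077087), 27.02260971069336)
side disc 116 [-0.0202 -0.0164 -0.0149 -0.0141 -0.013 ] [0.0639742  0.11150054] [-0.02137922  0.0278758 ]
((86.52888488769531, 2.972921133041382), 26.62012481689453)
guard 607 [[0.1437, -0.0466, 0.1786], [0.157, 0.0094, 0.2062], [0.1713, 0.0526, 0.2238]]
[[0.009, -0.999, 0.034], [-0.472, -0.034, -0.881], [-0.882, 0.008, 0.472]] [0.0311 0.0165 0.002 ]
hinge [[0.161, 0.005, 0.048], [0.155, -0.016, 0.044], [0.153, -0.013, 0.046], [0.152, -0.01, 0.046], [0.147, -0.007, 0.061], [0.145, -0.004, 0.061], [0.144, -0.001, 0.06], [0.141, 0.002, 0.062], [0.144, 0.005, 0.044], [0.142, 0.008, 0.046], [0.139, 0.011, 0.048], [0.136, -0.011, 0.038]]
```

```bash
cat >> h.py <<'E'
yaw=0.283; L=np.array([.5388,-.0283,.079]); Rc=R.from_euler('z',yaw); s35,c35=np.sin(np.radians(35)),np.cos(np.radians(35))
E1=np.array([c35,0,s35]); N=np.array([-s35,0,c35])
def cap(h,ang,e=.0867,y=.0005):
    """TCP pose at height h along cap axis, bar angle ang (rad) from E1 towards y"""
    p=L+Rc.apply(E1*e+N*h+[0,y,0])
    ty=np.sin(ang)*E1-np.cos(ang)*np.array([0,1,0]); tz=-N; tx=np.cross(ty,tz)
    return p,Rc*R.from_matrix(np.c_[tx,ty,tz])
def down(p,yaw): return np.array(p),R.from_euler('xyz',[np.pi,0,yaw])
def steps(p,rot,n,start=None):
    a,r=(tcp()[:2] if start is None else start)
    d=r.inv().apply(np.array(p)-a); w=(r.inv()*rot).as_rotvec()/n
    A=sum((R.from_rotvec(w*k).as_matrix() for k in range(n)),np.zeros((3,3)))
    s=np.linalg.solve(A,d); f=lambda v:', '.join('%.4f'%x for x in v)
    print('n=%d row shift [%s] turn [%s]  |shift| %.1fmm/row %.1fdeg/row'%(n,f(s),f(w),1e3*np.linalg.norm(s),np.degrees(np.linalg.norm(w))))
    T=a.copy();q=r
    for k in range(n): T=T+q.apply(s); q=q*R.from_rotvec(w); print(T.round(3),end=' ') if k%2 else 0
    print()
E
python3 - <<'E'
from h import *
p,r=cap(.10,np.radians(56.5)); print(p,r.as_euler('xyz'))
a,q,o=tcp(); a2=a+[0,0,.13]
steps(p,r,14,(a2,q)); steps(p,r,16,(a2,q))
E
```

```text
[ 0.55177974 -0.02400471  0.21064428] [ 2.61310063 -0.32211981  1.35697298]
n=14 row shift [0.0466, -0.0101, 0.0144] turn [-0.0206, 0.0407, -0.0717]  |shift| 49.9mm/row 4.9deg/row
[ 0.211 -0.491  0.274] [ 0.292 -0.436  0.253] [ 0.365 -0.369  0.237] [ 0.429 -0.294  0.227] [ 0.482 -0.21   0.219] [ 0.523 -0.119  0.214] [ 0.552 -0.024  0.211] 
n=16 row shift [0.0408, -0.0087, 0.0127] turn [-0.0180, 0.0356, -0.0627]  |shift| 43.6mm/row 4.3deg/row
[ 0.201 -0.497  0.277] [ 0.272 -0.45   0.257] [ 0.338 -0.395  0.243] [ 0.398 -0.333  0.232] [ 0.45  -0.263  0.224] [ 0.494 -0.188  0.218] [ 0.528 -0.108  0.214] [ 0.552 -0.024  0.211]
```

{"method": "servo_tool", "body": {"plan": [[50,0,0,-0.0433,0,0,0],[50,0,0,-0.0433,0,0,0],[50,0,0,-0.0433,0,0,0],[50,0.0408,-0.0087,0.0127,-0.018,0.0356,-0.0627],[50,0.0408,-0.0087,0.0127,-0.018,0.0356,-0.0627],[50,0.0408,-0.0087,0.0127,-0.018,0.0356,-0.0627],[50,0.0408,-0.0087,0.0127,-0.018,0.0356,-0.0627],[50,0.0408,-0.0087,0.0127,-0.018,0.0356,-0.0627]]}}

```text
time_s: 1.1
ee_pos: [0.3068, -0.4232, 0.2492]
eef_rot: [3.024, -0.162, 0.558]
force: [1.1, -0.9, 0.2]
grip_width: 0.0473
grip_force: 0.0
```

{"method": "servo_tool", "body": {"plan": [[50,0.0408,-0.0087,0.0127,-0.018,0.0356,-0.0627],[50,0.0408,-0.0087,0.0127,-0.018,0.0356,-0.0627],[50,0.0408,-0.0087,0.0127,-0.018,0.0356,-0.0627],[50,0.0408,-0.0087,0.0127,-0.018,0.0356,-0.0627],[50,0.0408,-0.0087,0.0127,-0.018,0.0356,-0.0627],[50,0.0408,-0.0087,0.0127,-0.018,0.0356,-0.0627],[50,0.0408,-0.0087,0.0127,-0.018,0.0356,-0.0627],[50,0.0408,-0.0087,0.0127,-0.018,0.0356,-0.0627]]}}

```text
time_s: 2.1
ee_pos: [0.5121, -0.1475, 0.2157]
eef_rot: [2.737, -0.311, 1.131]
force: [1.0, -0.4, -0.8]
grip_width: 0.047
grip_force: 0.0
```

{"method": "servo_tool", "body": {"plan": [[50,0.0408,-0.0087,0.0127,-0.018,0.0356,-0.0627],[50,0.0408,-0.0087,0.0127,-0.018,0.0356,-0.0627],[50,0.0408,-0.0087,0.0127,-0.018,0.0356,-0.0627],[50,0,0,0,0,0,0],[50,0,0,0,0,0,0],[50,0,0,0,0,0,0],[50,0,0,0,0,0,0],[50,0,0,0,0,0,0]]}}

```text
time_s: 3.1
ee_pos: [0.5517, -0.025, 0.2108]
eef_rot: [2.613, -0.322, 1.356]
force: [-0.5, 0.0, 0.9]
grip_width: 0.047
grip_force: 0.0
```

Run:
```python
from h import *
a,r,o=tcp(); print(a,o['qpos'].round(3),o['time_s'],o['grip_width'])
for h in(.10,-.011): steps(*cap(h,np.radians(56.5)),5)
c=cam('wrist'); np.savez('pics/w1.npz',**c); save(c,'w1.png')
W=pts(c);H=hsv(c).astype(int)
m=((H[...,0]<8)|(H[...,0]>172))&(H[...,1]>140)&(W[...,2]>.10)
C=Rc.inv().apply(W[m]-L); h=C@N; m2=(h>.008)&(h<.02)&(abs(C@E1-.087)<.04)&(abs(C[:,1])<.04); print(m2.sum(),np.percentile(h[m2],[5,50,95]))
print(cv2.minAreaRect(np.float32(np.c_[C@E1,C[:,1]][m2]*1000)))
```

```text
[ 0.55166455 -0.02503904  0.2107958 ] [-0.283 -0.049  1.952  0.462  0.76  -0.24 ] 3.1 0.04704262015568562
n=5 row shift [0.0002, -0.0001, 0.0001] turn [0.0001, 0.0002, -0.0002]  |shift| 0.2mm/row 0.0deg/row
[ 0.552 -0.025  0.211] [ 0.552 -0.024  0.211] 
n=5 row shift [0.0002, -0.0001, 0.0223] turn [0.0001, 0.0002, -0.0002]  |shift| 22.3mm/row 0.0deg/row
[ 0.576 -0.018  0.174] [ 0.601 -0.01   0.138] 
515 [0.01275125 0.01420733 0.01545226]
((86.78330993652344, 0.1821727752685547), (48.82337188720703, 12.26738166809082), 56.61394119262695)
```

View pics/w1.png

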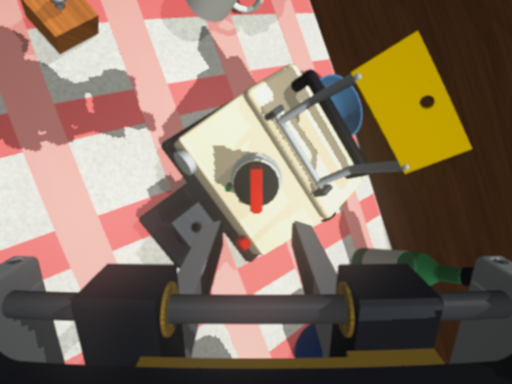

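The wrist view shows the red bar vertical at (256,190), centred between the fingers and matching the estimate. The guard plate is at (415,100), clear of the tool. I'll descend and grip.

{"method": "servo_tool", "body": {"plan": [[50,0.0002,0,0.0223,0,0,0],[50,0.0002,0,0.0223,0,0,0],[50,0.0002,-0.0002,0.0223,0,0,0],[50,0.0002,-0.0002,0.0223,0,0,0],[50,0,0,0.0223,0,0,0],[0,0,0,0,0,0,0],[0,0,0,0,0,0,0],[0,0,0,0,0,0,0]], "force": 45}}

```text
time_s: 4.15
ee_pos: [0.613, -0.0061, 0.1205]
eef_rot: [2.612, -0.322, 1.357]
force: [-0.7, 0.1, 0.5]
grip_width: 0.0205
grip_force: 0.0
```

Run:
```python
from h import *
a,r,o=tcp(); print(o); steps(*cap(-.011,np.radians(56.5)),1)
```

```text
{'time_s': 4.15, 'qpos': array([-0.20417601,  0.20172691,  1.91361509,  0.55002813,  0.53811637,
       -0.30874742]), 'joint_vel': array([-0.0006943 ,  0.00224778,  0.00145226,  0.00147256, -0.00244912,
       -0.00140939]), 'tau': array([  0.04331352, -43.26547623, -31.43217444,   0.6697743 ,
        -0.92160294,   0.04683951]), 'ee_pos': array([ 0.61296469, -0.00614743,  0.1204725 ]), 'eef_rot': array([ 2.61172489, -0.32190781,  1.3565692 ]), 'force': array([-0.65628537,  0.14903552,  0.52843726]), 'moment': array([-0.11695307,  0.18527416, -0.01339445]), 'grip_force': 0.0, 'grip_width': 0.020543508516015954}
n=1 row shift [-0.0003, -0.0004, 0.0006] turn [0.0015, 0.0004, -0.0002]  |shift| 0.8mm/row 0.1deg/row
```

{"method": "servo_tool", "body": {"plan": [[0,0,0,0,0,0,0],[0,0,0,0,0,0,0],[0,0,0,0,0,0,0.05],[0,0,0,0,0,0,0.1],[0,0,0,0,0,0,0.1],[0,0,0,0,0,0,0.1],[0,0,0,0,0,0,0.1],[0,0,0,0,0,0,0]], "force": 45}}

```text
time_s: 5.15
ee_pos: [0.6129, -0.0059, 0.1196]
eef_rot: [2.797, -0.515, 0.911]
force: [0.7, -0.0, -0.2]
grip_width: 0.0001
grip_force: 0.0
```

Run:
```python
from h import *
a,r,o=tcp(); print(o['grip_force'],o['grip_width'],o['qpos'].round(3),o['force'].round(1),'mz tool',r.inv().apply(o['moment']).round(3))
```

```text
0.0 6.653104758605905e-05 [-0.204  0.203  1.914  0.55   0.538  0.14 ] [ 0.7 -0.  -0.2] mz tool [ 0.108 -0.191 -0.017]
```

Gripper shut on nothing, so I need to look.

Run:
```python
from h import *
c=cam('wrist'); d=cam('side'); t=cam('top'); np.savez('pics/w2.npz',**c); np.savez('pics/s2.npz',**d); np.savez('pics/t2.npz',**t)
A=cv2.resize(c['pixels'],(400,300)); B=cv2.resize(d['pixels'][110:260,140:340],(400,300),interpolation=2); D=cv2.resize(t['pixels'][100:250,170:370],(400,300),interpolation=2)
cv2.imwrite('pics/c2.png',np.vstack([np.hstack([A,B]),np.hstack([D,D*0])])[:,:,::-1])
```

```text
(no output)
```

View pics/c2.png

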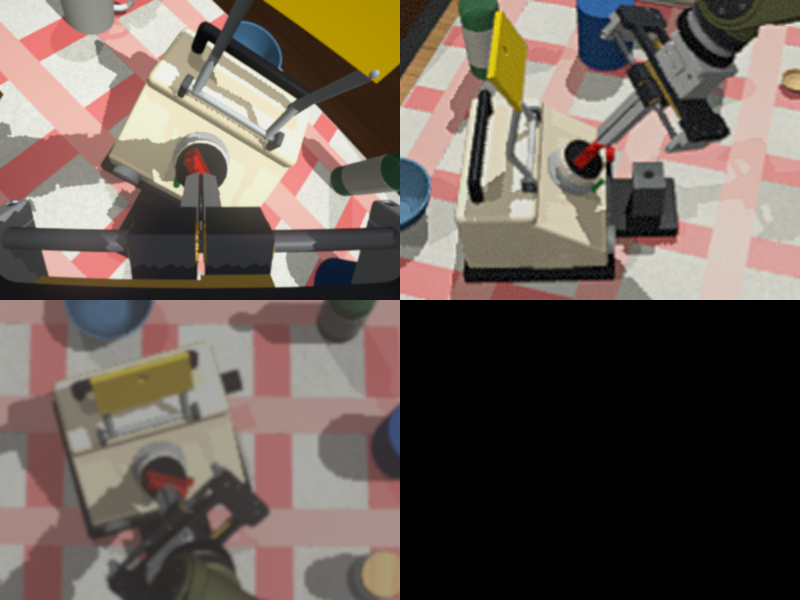

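The shut fingertips appear near the bar's outer end, at (600,140) in the side panel. I'll measure where they are.

Run:
```python
from h import *
a,r,o=tcp()
for n in('s2','w2','t2'):
    c=np.load('pics/'+n+'.npz'); W=pts(c); H=hsv(c).astype(int)
    X=r.inv().apply(W.reshape(-1,3)-a).reshape(W.shape)
    red=((H[...,0]<8)|(H[...,0]>172))&(H[...,1]>140)
    C=Rc.inv().apply(W.reshape(-1,3)-L).reshape(W.shape)
    rb=red&(abs(C@E1-.0867)<.03)&(abs(C[...,1])<.03)&(abs(C@N)<.025)
    print(n,'red tool z',np.percentile(X[rb][:,2],[2,50,98]).round(4),'h',np.percentile((C@N)[rb],[2,50,98]).round(4),cv2.minAreaRect(np.float32(np.c_[C@E1,C[...,1]][rb&(C@N>.008)]*1000)) )
    g=(H[...,1]<60)&(abs(X[...,0])<.015)&(abs(X[...,1])<.03)&(X[...,2]>-.09)&(X[...,2]<.005)
    print(' grey near axis, z hist',np.histogram(X[g][:,2],bins=np.arange(-.09,.006,.01))[0])
    gg=g&(X[...,2]>-.045); print(np.percentile(X[gg],[5,50,95],axis=0).round(4).tolist())
```

```text
Traceback (most recent call last):
IndexError: boolean index did not match indexed array along axis 1; size of axis is 1024 but size of corresponding boolean axis is 512
```

Run:
```python
from h import *
a,r,o=tcp()
for n in('s2','w2','t2'):
    c=np.load('pics/'+n+'.npz'); W=pts(c); H=hsv(c).astype(int)
    X=r.inv().apply(W.reshape(-1,3)-a).reshape(W.shape)
    red=((H[...,0]<8)|(H[...,0]>172))&(H[...,1]>140)
    C=Rc.inv().apply(W.reshape(-1,3)-L).reshape(W.shape)
    rb=red&(abs(C@E1-.0867)<.03)&(abs(C[...,1])<.03)&(abs(C@N)<.025)
    Q=np.stack([C@E1,C[...,1]],-1)
    print(n,'h red',np.percentile((C@N)[rb],[2,50,98]).round(4),cv2.minAreaRect(np.float32(Q[rb&(C@N>.008)]*1000)) )
    g=(H[...,1]<60)&(abs(X[...,0])<.015)&(abs(X[...,1])<.03)&(X[...,2]>-.09)&(X[...,2]<.005)
    print(' grey near axis, z hist',np.histogram(X[g][:,2],bins=np.arange(-.09,.006,.01))[0])
    gg=g&(X[...,2]>-.045); print(np.percentile(X[gg],[5,50,95],axis=0).round(4).tolist())
    print('tip h',((a-L)@Rc.apply(N)).round(4), ((a-L)@Rc.apply(E1)).round(4),((a-L)@Rc.apply([0,1,0])).round(4))
```

```text
s2 h red [-0.0155  0.0054  0.0153] ((91.14847564697266, 9.1847562789917), (29.614267349243164, 13.479276657104492), 58.06032180786133)
 grey near axis, z hist [46 44 40 41 27  8  4  0  0]
[[-0.0117, -0.0242, -0.0438], [0.0056, 0.0019, 0.0024], [0.0111, 0.0235, 0.0041]]
tip h -0.0112 0.0866 0.0008
w2 h red [-0.0119  0.0137  0.0152] ((94.83726501464844, 11.597370147705078), (20.567890167236328, 13.413823127746582), 56.35368347167969)
 grey near axis, z hist [467 367 289 243 189  27   0   0   0]
[[-0.0118, -0.0237, -0.0418], [0.0029, 0.0108, 0.0035], [0.0133, 0.0256, 0.0046]]
tip h -0.0112 0.0866 0.0008
t2 h red [-0.0105  0.004   0.0168] ((90.44837951660156, -2.4460697174072266), (43.23392105102539, 6.6806640625), 56.92633056640625)
 grey near axis, z hist [15 23 27 23 15  4  0  0  4]
[[-0.0106, -0.0236, -0.0421], [0.0019, 0.0163, 0.0029], [0.0136, 0.0266, 0.0048]]
tip h -0.0112 0.0866 0.0008
```

Run:
```python
from h import *
a,r,o=tcp()
for n in('s2','w2'):
    c=np.load('pics/'+n+'.npz'); W=pts(c); H=hsv(c).astype(int)
    X=r.inv().apply(W.reshape(-1,3)-a).reshape(W.shape)
    g=(H[...,1]<90)&(abs(X[...,0])<.02)&(abs(X[...,1])<.03)
    for z in np.arange(-.08,-.016,.004):
        k=g&(X[...,2]>z)&(X[...,2]<=z+.004); 
        if k.sum(): print(n,z.round(3),k.sum(),np.percentile(X[k],[3,97],axis=0)[:,:2].round(4).tolist())
```

```text
s2 -0.08 18 [[-0.0054, -0.0135], [0.0116, 0.0111]]
s2 -0.076 18 [[-0.0058, -0.0135], [0.0107, 0.011]]
s2 -0.072 16 [[-0.0054, -0.0137], [0.0099, 0.011]]
s2 -0.068 22 [[-0.0052, -0.0135], [0.0115, 0.0109]]
s2 -0.064 16 [[-0.0032, -0.0133], [0.0105, 0.0092]]
s2 -0.06 18 [[-0.0047, -0.0131], [0.0106, 0.0103]]
s2 -0.056 17 [[-0.0036, -0.0131], [0.0108, 0.0106]]
s2 -0.052 17 [[-0.0031, -0.0138], [0.0109, 0.0081]]
s2 -0.048 13 [[-0.0013, -0.0132], [0.0105, 0.0082]]
s2 -0.044 9 [[0.0083, -0.0087], [0.0108, 0.0074]]
s2 -0.04 8 [[0.0063, -0.0053], [0.0104, 0.005]]
s2 -0.036 2 [[0.0084, -0.0034], [0.0096, 0.0043]]
s2 -0.028 4 [[-0.0018, -0.0114], [0.0059, -0.0063]]
w2 -0.08 163 [[0.0094, -0.0107], [0.0115, 0.0125]]
w2 -0.076 145 [[0.0093, -0.011], [0.0114, 0.0122]]
w2 -0.072 131 [[0.0093, -0.0106], [0.0115, 0.0122]]
w2 -0.068 121 [[0.0093, -0.011], [0.0115, 0.0124]]
w2 -0.064 116 [[0.0094, -0.0107], [0.0115, 0.012]]
w2 -0.06 107 [[0.0096, -0.0108], [0.0116, 0.0123]]
w2 -0.056 93 [[0.0095, -0.0111], [0.0115, 0.012]]
w2 -0.052 94 [[0.0094, -0.0102], [0.0114, 0.0122]]
w2 -0.048 83 [[0.0095, -0.0108], [0.0114, 0.0118]]
w2 -0.044 66 [[0.0096, -0.0094], [0.0115, 0.0107]]
w2 -0.04 38 [[0.0093, -0.0056], [0.0113, 0.0075]]
w2 -0.036 3 [[0.0096, -0.0035], [0.011, 0.0047]]
w2 -0.028 1 [[0.0059, -0.0089], [0.0059, -0.0089]]
w2 -0.024 1 [[0.0186, -0.0154], [0.0186, -0.0154]]
```

The shut fingers end 36 mm short of the reported TCP, centred at about x +2.5 mm. Both cameras agree, and no contact force was felt. I'll use a tool offset of (2.5, 0.5, -36) mm from here. First I'll undo the turn and open, then advance.

```bash
cat >> h.py <<'E'
OFF=np.array([.0025,.0005,-.036])
def tip(pr): p,r=pr; return p-r.apply(OFF),r
E
python3 - <<'E'
from h import *
steps(*tip(cap(-.011,np.radians(56.6))),4)
a,r,o=tcp(); steps(*tip(cap(-.011,np.radians(56.6))),4,(a,r*R.from_rotvec([0,0,-.45])))
E
```

```text
n=4 row shift [-0.0007, 0.0001, 0.0089] turn [0.0001, 0.0001, -0.1125]  |shift| 9.0mm/row 6.4deg/row
[ 0.622 -0.004  0.104] [ 0.632 -0.003  0.089] 
n=4 row shift [-0.0007, -0.0001, 0.0089] turn [0.0001, 0.0001, -0.0000]  |shift| 9.0mm/row 0.0deg/row
[ 0.622 -0.004  0.104] [ 0.632 -0.003  0.089]
```

{"method": "servo_tool", "body": {"plan": [[50,0,0,0,0,0,-0.15],[50,0,0,0,0,0,-0.15],[50,0,0,0,0,0,-0.15],[50,0,0,0,0,0,0],[50,0,0,0,0,0,0],[50,0,0,0,0,0,0],[50,0,0,0,0,0,0],[50,0,0,0,0,0,0]], "force": 45}}

```text
time_s: 6.3
ee_pos: [0.6129, -0.0059, 0.1195]
eef_rot: [2.613, -0.322, 1.356]
force: [0.2, 0.4, 0.7]
grip_width: 0.047
grip_force: 0.0
```

{"method": "servo_tool", "body": {"plan": [[50,-0.0007,0,0.0089,0,0,0],[50,-0.0007,0,0.0089,0,0,0],[50,-0.0007,0,0.0089,0,0,0],[50,-0.0007,0,0.0089,0,0,0],[0,0,0,0,0,0,0],[0,0,0,0,0,0,0],[0,0,0,0,0,0,0],[0,0,0,0,0,0,0]], "force": 45}}

```text
time_s: 7.3
ee_pos: [0.6314, -0.0026, 0.0894]
eef_rot: [2.614, -0.322, 1.357]
force: [-7.0, -0.4, 5.5]
grip_width: 0.0139
grip_force: 45.0
```

Run:
```python
from h import *
a,r,o=tcp(); print(o['grip_force'],o['grip_width'],o['qpos'].round(3),o['force'].round(1),'mz tool',r.inv().apply(o['moment']).round(3))
```

```text
44.98506009578705 0.013908613299143308 [-0.189  0.289  1.889  0.598  0.482 -0.355] [-7.  -0.4  5.5] mz tool [ 0.584 -0.182 -0.106]
```

{"method": "servo_tool", "body": {"plan": [[0,0,0,0,0,0,0.06],[0,0,0,0,0,0,0.08],[0,0,0,0,0,0,0.08],[0,0,0,0,0,0,0.08],[0,0,0,0,0,0,0.08],[0,0,0,0,0,0,0.08],[0,0,0,0,0,0,0.04],[0,0,0,0,0,0,0]], "force": 45}}

```text
time_s: 8.3
ee_pos: [0.6313, -0.0025, 0.0893]
eef_rot: [2.827, -0.531, 0.855]
force: [-8.1, 0.3, 4.5]
grip_width: 0.0139
grip_force: 45.0
```

Run:
```python
from h import *
a,r,o=tcp(); print(o['grip_force'],o['grip_width'],o['qpos'].round(3),o['force'].round(1),r.inv().apply(o['force']).round(1),'m tool',r.inv().apply(o['moment']).round(3))
```

```text
44.98203098773956 0.013890819181810522 [-0.189  0.288  1.889  0.598  0.482  0.146] [-8.1  0.3  4.5] [-2.1 -4.  -8.1] m tool [ 0.905 -0.753 -0.055]
```

{"method": "servo_tool", "body": {"plan": [[0,0,0,0,0,0,0.06],[0,0,0,0,0,0,0.08],[0,0,0,0,0,0,0.08],[0,0,0,0,0,0,0.08],[0,0,0,0,0,0,0.08],[0,0,0,0,0,0,0.08],[0,0,0,0,0,0,0.08],[0,0,0,0,0,0,0.06]], "force": 45}}

```text
time_s: 9.3
ee_pos: [0.631, -0.0021, 0.0892]
eef_rot: [-3.06, -0.604, 0.143]
force: [-10.0, 2.7, 4.8]
grip_width: 0.0139
grip_force: 45.6
```

Run:
```python
from h import *
a,r,o=tcp(); print(o['grip_force'],o['grip_width'],o['qpos'].round(3),o['force'].round(1),r.inv().apply(o['force']).round(1),'m tool',r.inv().apply(o['moment']).round(3))
```

```text
45.62846660614014 0.013864982049725643 [-0.188  0.288  1.889  0.597  0.482  0.747] [-10.    2.7   4.8] [-5.1 -4.9 -9. ] m tool [ 0.913 -1.244 -0.701]
```

{"method": "servo_tool", "body": {"plan": [[0,0,0,0,0,0,0.06],[0,0,0,0,0,0,0.08],[0,0,0,0,0,0,0.08],[0,0,0,0,0,0,0.08],[0,0,0,0,0,0,0.08],[0,0,0,0,0,0,0.08],[0,0,0,0,0,0,0.08],[0,0,0,0,0,0,0.04]], "force": 45}}

```text
time_s: 10.3
ee_pos: [0.6308, -0.0016, 0.0889]
eef_rot: [-2.721, -0.454, -0.509]
force: [-9.0, 6.7, 3.1]
grip_width: 0.014
grip_force: 46.6
```

Run:
```python
from h import *
a,r,o=tcp(); print(o['grip_force'],o['grip_width'],o['qpos'].round(3),o['force'].round(1),r.inv().apply(o['force']).round(1),'m tool',r.inv().apply(o['moment']).round(3))
steps(*tip(cap(-.011,np.radians(56.6)-1.68)),1)
```

```text
46.64147377246991 0.01404282116919817 [-0.188  0.289  1.889  0.598  0.483  1.327] [-9.   6.7  3.1] [-8.6 -4.4 -6.4] m tool [ 0.701 -1.798 -0.881]
n=1 row shift [-0.0009, -0.0025, 0.0002] turn [-0.0002, 0.0032, -0.0019]  |shift| 2.7mm/row 0.2deg/row
```

{"method": "servo_tool", "body": {"plan": [[50,0,0,0,0,0,0],[50,0,0,0,0,0,0],[50,0,0,0,0,0,0],[50,0,0,-0.03,0,0,0],[50,0,0,-0.04,0,0,0],[50,0,0,-0.04,0,0,0],[50,0,0,-0.04,0,0,0],[50,0,0,0,0,0,0]]}}

```text
time_s: 11.3
ee_pos: [0.5496, -0.0275, 0.2151]
eef_rot: [-2.72, -0.462, -0.512]
force: [0.2, 1.0, -1.0]
grip_width: 0.0471
grip_force: 0.0
```

Run:
```python
from h import *
c=cam('wrist'); np.savez('pics/w3.npz',**c)
out=[]
for n in('w1','w3'):
    c=np.load('pics/'+n+'.npz');W=pts(c);H=hsv(c).astype(int)
    C=Rc.inv().apply(W.reshape(-1,3)-L).reshape(W.shape); h=C@N; x=C@E1-.0867; y=C[...,1]-.0005; rr=np.hypot(x,y)
    red=((H[...,0]<8)|(H[...,0]>172))&(H[...,1]>130)
    k=red&(rr<.04)&(h>.008)&(h<.02); print(n,'bar',k.sum(),cv2.minAreaRect(np.float32(np.stack([x,y],-1)[k]*1000)))
    for nm,mm in(('red',red&(h<-.014)),('green',(H[...,0]>40)&(H[...,0]<85)&(H[...,1]>90))):
        k=mm&(rr<.045)&(rr>.02)&(h<.0)&(h>-.06)
        if k.sum(): print(nm,k.sum(),'ang',np.degrees(np.median(np.arctan2(y[k],x[k]))).round(1),'r',np.median(rr[k]).round(4),'h',np.median(h[k]).round(4))
    # rectified view on plane h=-.018
    u=np.linspace(-.045,.045,380); gx,gy=np.meshgrid(u[::-1],u[::-1],indexing='ij')
    Pw=L+Rc.apply((E1*.0867+N*-.018+gx.reshape(-1,1)*E1+gy.reshape(-1,1)*[0,1,0]))
    M=np.linalg.inv(c['pose']); pc=Pw@M[:3,:3].T+M[:3,3]; pc=pc*[1,-1,-1]
    uv=cv2.projectPoints(pc,np.zeros(3),np.zeros(3),c['mtx'],np.array(c['dist']))[0].reshape(380,380,2).astype(np.float32)
    out.append(cv2.remap(c['pixels'],uv[...,0],uv[...,1],1))
cv2.imwrite('pics/cap3.png',np.hstack(out)[:,:,::-1])
```

```text
w1 bar 516 ((0.08329963684082031, -0.3178253173828125), (48.823368072509766, 12.267385482788086), 56.613948822021484)
red 11 ang -118.7 r 0.039 h -0.0249
green 18 ang 160.2 r 0.0362 h -0.03
w3 bar 531 ((0.4006309509277344, -1.106924057006836), (13.829244613647461, 49.640403747558594), 59.963314056396484)
red 53 ang -172.0 r 0.0344 h -0.0257
green 11 ang 163.7 r 0.0377 h -0.0297
```

View pics/cap3.png

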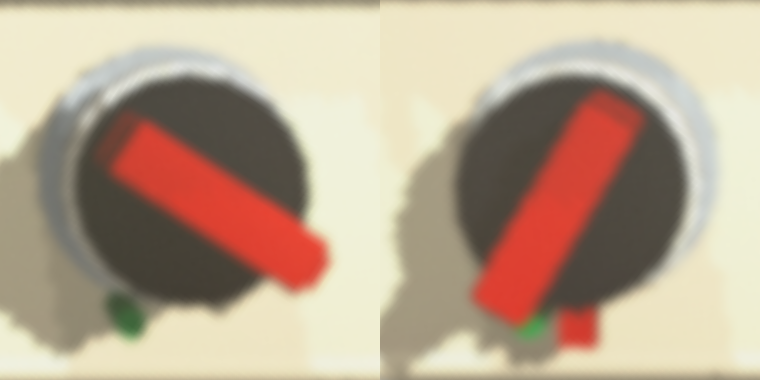

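Right panel: the red tab is now at (578,328) next to the green peg at (532,325), so the collar is seated. The bar turned 1.51 rad and the tab about 0.95, so the ratchet is at about 0.52, which is one click. The guard is at about 2.06 rad with its hinge at cleaner-frame x ≈ +141 mm from the lug. Next I'll go over the plate and behind it.

```bash
cat >> h.py <<'E'
def cp(x,y,z): return L+Rc.apply([x,y,z-.079])   # cleaner-frame x,y from lug hole, absolute z
def dn(x,y,z,yw=yaw): return tip(down(cp(x,y,z),yw))
E
python3 - <<'E'
from h import *
A=dn(.08,0,.335);B=dn(.204,0,.335)
steps(*A,8); steps(*B,4,A); print(A[0],B[0])
E
```

```text
n=8 row shift [0.0108, -0.0050, -0.0073] turn [-0.0263, -0.0736, -0.0840]  |shift| 14.0mm/row 6.6deg/row
[ 0.562 -0.029  0.238] [ 0.578 -0.026  0.261] [ 0.595 -0.019  0.282] [ 0.613 -0.006  0.299] 
n=4 row shift [0.0310, 0.0000, 0.0000] turn [0.0000, 0.0000, 0.0000]  |shift| 31.0mm/row 0.0deg/row
[0.673 0.011 0.299] [0.732 0.028 0.299] 
[ 0.61307759 -0.00617898  0.299     ] [0.73214512 0.02844648 0.299     ]
```

{"method": "servo_tool", "body": {"plan": [[0,0.0108,-0.005,-0.0073,-0.0263,-0.0736,-0.084],[0,0.0108,-0.005,-0.0073,-0.0263,-0.0736,-0.084],[0,0.0108,-0.005,-0.0073,-0.0263,-0.0736,-0.084],[0,0.0108,-0.005,-0.0073,-0.0263,-0.0736,-0.084],[0,0.0108,-0.005,-0.0073,-0.0263,-0.0736,-0.084],[0,0.0108,-0.005,-0.0073,-0.0263,-0.0736,-0.084],[0,0.0108,-0.005,-0.0073,-0.0263,-0.0736,-0.084],[0,0.0108,-0.005,-0.0073,-0.0263,-0.0736,-0.084]]}}

```text
time_s: 12.35
ee_pos: [0.614, -0.0057, 0.296]
eef_rot: [-3.14, 0.006, 0.287]
force: [-0.7, -0.8, -0.4]
grip_width: 0.0008
grip_force: 0.0
```

{"method": "servo_tool", "body": {"plan": [[0,0.031,0,0,0,0,0],[0,0.031,0,0,0,0,0],[0,0.031,0,0,0,0,0],[0,0.031,0,0,0,0,0],[0,0,0,0,0,0,0],[0,0,0,0,0,0,0],[0,0,0,0,0,0,0],[0,0,0,0,0,0,0]]}}

```text
time_s: 13.35
ee_pos: [0.7319, 0.0283, 0.2983]
eef_rot: [-3.14, 0.001, 0.283]
force: [0.6, 0.2, 0.7]
grip_width: 0.0003
grip_force: 0.0
```

Run:
```python
from h import *
a,r,o=tcp(); print(a,o['qpos'].round(3),o['force'].round(1))
steps(*dn(.204,0,.335),1); steps(*dn(.204,0,.26),4)
c=cam('side'); W=pts(c); H=hsv(c).astype(int)
X=r.inv().apply(W.reshape(-1,3)-a).reshape(W.shape)
g=(H[...,1]<90)&(abs(X[...,0])<.02)&(abs(X[...,1])<.03)&(X[...,2]>-.08)&(X[...,2]<-.02)
print(np.percentile(X[g],[3,97],axis=0).round(4).tolist())
Y=masks(c)['yellow']&(W[...,2]>.18)&(W[...,0]<.76); C=Rc.inv().apply(W[Y]-L); print(np.percentile(C,[3,50,97],axis=0).round(3).tolist())
```

```text
[0.73191263 0.02831633 0.29833235] [-1.200e-02  7.470e-01  5.740e-01  1.000e-03  1.822e+00  1.276e+00] [0.6 0.2 0.7]
n=1 row shift [0.0003, -0.0001, -0.0007] turn [-0.0015, 0.0012, 0.0002]  |shift| 0.7mm/row 0.1deg/row

n=4 row shift [0.0001, 0.0000, 0.0186] turn [-0.0004, 0.0003, 0.0001]  |shift| 18.6mm/row 0.0deg/row
[0.732 0.028 0.261] [0.732 0.028 0.224] 
[[-0.0091, -0.0138, -0.0796], [0.0092, 0.0063, -0.0369]]
[[0.144, -0.045, 0.179], [0.157, 0.009, 0.206], [0.171, 0.052, 0.224]]
```

{"method": "servo_tool", "body": {"plan": [[0,0,0,0.0186,0,0,0],[0,0,0,0.0186,0,0,0],[0,0,0,0.0186,0,0,0],[0,0,0,0.0186,0,0,0],[0,-0.014,0,0,0,0,0],[0,-0.014,0,0,0,0,0],[0,-0.014,0,0,0,0,0],[0,-0.014,0,0,0,0,0]]}}

```text
time_s: 14.4
ee_pos: [0.6778, 0.0128, 0.2237]
eef_rot: [-3.14, 0.001, 0.283]
force: [1.0, 0.6, -1.6]
grip_width: 0.0005
grip_force: 0.5
```

{"method": "servo_tool", "body": {"plan": [[0,-0.014,0,0,0,0,0],[0,-0.014,0,0,0,0,0],[0,-0.014,0,0,0,0,0],[0,0,0,0,0,0,0],[0,0,0,0,0,0,0],[0,0,0,0,0,0,0],[0,0,0,0,0,0,0],[0,0,0,0,0,0,0]]}}

```text
time_s: 15.4
ee_pos: [0.6381, 0.0012, 0.2231]
eef_rot: [-3.14, 0.002, 0.284]
force: [-0.4, -0.2, -0.2]
grip_width: 0.0003
grip_force: 0.0
```

```bash
cat >> h.py <<'E'
def guard():
    c=cam('side'); W=pts(c); Y=masks(c)['yellow']&(W[...,2]>.08); C=Rc.inv().apply(W.reshape(-1,3)-L).reshape(W.shape)
    Y&=(abs(C[...,1])<.06)&(C[...,0]>-.06)&(C[...,0]<.2); P=C[Y]; m=np.median(P,0); u,s,vt=np.linalg.svd(P-m,full_matrices=False)
    print('guard n',len(P),np.percentile(P,[3,50,97],axis=0).round(3).tolist(),'normal',vt[2].round(3),(s/len(P)**.5).round(4))
E
python3 - <<'E'
from h import *
a,r,o=tcp(); print(o['force'].round(1),o['qpos'].round(3)); guard(); 
hx,hz=.1415,.135
prev=dn(.1055,0,.26)
steps(*prev,1)
for th in(1.3,1.0,.7,.4,.1,0):
    x=-.12*np.cos(th)-.045*np.sin(th); z=.12*np.sin(th)-.045*np.cos(th)
    q=dn(hx+x+.009,0,hz+z); steps(*q,2,prev); prev=q
E
```

```text
[-0.4 -0.2 -0.2] [-5.600e-02  4.750e-01  1.162e+00  1.000e-03  1.507e+00  1.231e+00]
guard n 76 [[0.083, 0.01, 0.165], [0.087, 0.049, 0.212], [0.091, 0.053, 0.215]] normal [ 0.998 -0.018  0.059] [0.0232 0.0195 0.0017]
n=1 row shift [-0.0005, 0.0001, -0.0009] turn [-0.0018, 0.0024, 0.0005]  |shift| 1.0mm/row 0.2deg/row

n=2 row shift [-0.0152, 0.0000, 0.0107] turn [0.0000, 0.0000, 0.0000]  |shift| 18.6mm/row 0.0deg/row
[ 0.608 -0.008  0.203] 
n=2 row shift [-0.0136, -0.0000, 0.0135] turn [0.0000, 0.0000, 0.0000]  |shift| 19.2mm/row 0.0deg/row
[ 0.582 -0.015  0.176] 
n=2 row shift [-0.0090, -0.0000, 0.0169] turn [0.0000, 0.0000, 0.0000]  |shift| 19.2mm/row 0.0deg/row
[ 0.565 -0.02   0.142] 
n=2 row shift [-0.0036, 0.0000, 0.0188] turn [0.0000, 0.0000, 0.0000]  |shift| 19.2mm/row 0.0deg/row
[ 0.558 -0.022  0.104] 
n=2 row shift [0.0021, -0.0000, 0.0190] turn [0.0000, 0.0000, 0.0000]  |shift| 19.2mm/row 0.0deg/row
[ 0.562 -0.021  0.066] 
n=2 row shift [0.0019, -0.0000, 0.0061] turn [0.0000, 0.0000, 0.0000]  |shift| 6.4mm/row 0.0deg/row
[ 0.566 -0.02   0.054]
```

The guard follows the finger and is about vertical now. I'll carry on along the arc.

{"method": "servo_tool", "body": {"plan": [[0,-0.0152,0,0.0107,0,0,0],[0,-0.0152,0,0.0107,0,0,0],[0,-0.0136,0,0.0135,0,0,0],[0,-0.0136,0,0.0135,0,0,0],[0,-0.009,0,0.0169,0,0,0],[0,-0.009,0,0.0169,0,0,0],[0,-0.0036,0,0.0188,0,0,0],[0,-0.0036,0,0.0188,0,0,0]]}}

```text
time_s: 16.45
ee_pos: [0.5582, -0.0219, 0.1033]
eef_rot: [-3.14, 0.002, 0.283]
force: [1.3, 0.1, -0.2]
grip_width: 0.0007
grip_force: 0.3
```

{"method": "servo_tool", "body": {"plan": [[0,0.0021,0,0.019,0,0,0],[0,0.0021,0,0.014,0,0,0],[0,0.0015,0,0.008,0,0,0],[0,0.001,0,0.005,0,0,0],[0,0.001,0,0.003,0,0,0],[0,0,0,0.001,0,0,0],[0,0,0,0,0,0,0],[0,0,0,0,0,0,0]]}}

```text
time_s: 17.45
ee_pos: [0.5653, -0.0198, 0.0558]
eef_rot: [-3.14, 0.002, 0.284]
force: [-12.4, 0.2, 21.1]
grip_width: 0.0006
grip_force: 10.7
```

Run:
```python
from h import *
a,r,o=tcp(); print(o['force'].round(1),o['moment'].round(2)); guard(); steps(*dn(hx:=.1415-.111,0,.090),1)
```

```text
[-12.4   0.2  21.1] [0.02 2.56 0.03]
guard n 365 [[-0.015, 0.004, 0.007], [0.011, 0.031, 0.011], [0.036, 0.053, 0.014]] normal [-0.01   0.019  1.   ] [0.0156 0.0151 0.002 ]
n=1 row shift [0.0001, 0.0003, 0.0018] turn [-0.0014, 0.0021, 0.0005]  |shift| 1.8mm/row 0.1deg/row
```

{"method": "servo_tool", "body": {"plan": [[0,0,0,0.001,0,0,0],[0,0,0,0.001,0,0,0],[0,0,0,0,0,0,0],[0,0,0,0,0,0,0],[0,0,0,-0.01,0,0,0],[0,0,0,-0.05,0,0,0],[40,0,0,-0.05,0,0,0],[40,0,0,-0.05,0,0,0]]}}

```text
time_s: 18.5
ee_pos: [0.5658, -0.0198, 0.2137]
eef_rot: [-3.14, 0.002, 0.283]
force: [0.1, 0.1, -0.7]
grip_width: 0.0172
grip_force: 0.0
```

Run:
```python
from h import *
a,r,o=tcp(); print(o['force'].round(1),a)
c=cam('wrist'); np.savez('pics/w4.npz',**c); W=pts(c); C=Rc.inv().apply(W.reshape(-1,3)-L).reshape(W.shape); H=hsv(c).astype(int)
Y=(H[...,0]>20)&(H[...,0]<35)&(H[...,1]>150)&(abs(C[...,2]-.011)<.03); P=C[Y]; 
if len(P)>20:
    m=P.mean(0); vt=np.linalg.svd(P-m,full_matrices=False)[2]; print('plate',len(P),np.percentile(P,[1,50,99],axis=0).round(4).tolist(),vt[2].round(3))
    k=Y.astype(np.uint8); f=cv2.morphologyEx(k,cv2.MORPH_CLOSE,np.ones((25,25)))-k; n,l,s,ce=cv2.connectedComponentsWithStats(f)
    for i in range(1,n):
        if s[i,4]>30: 
            u,v=ce[i].round().astype(int); print('hole?',s[i],C[v,u].round(4))
guard()
steps(*tip(down([.4906,.2752,.17],.283)),8)
steps(*tip(down([.4906,.2752,.17],.283)),8,(a+[0,0,.02],r))
print(c['pose'].round(3).tolist()); save(c,'w4.png')
```

```text
[ 0.1  0.1 -0.7] [ 0.56576309 -0.01980722  0.21366276]
plate 3474 [[-0.0142, -0.051, 0.0098], [0.0137, -0.0007, 0.0121], [0.0407, 0.0499, 0.0138]] [-0.005  0.001  1.   ]
hole? [242 173  14   4  34] [0.0471 0.0092 0.0497]
hole? [256 201   6   7  33] [-0.0049 -0.0007 -0.0091]
guard n 683 [[-0.013, -0.046, 0.007], [0.012, 0.008, 0.011], [0.037, 0.052, 0.014]] normal [ 0.    -0.004 -1.   ] [0.0307 0.0154 0.0016]
n=8 row shift [0.0007, -0.0382, 0.0104] turn [0.0002, -0.0008, 0.0001]  |shift| 39.6mm/row 0.0deg/row
[0.548 0.054 0.197] [0.528 0.127 0.176] [0.508 0.201 0.155] [0.488 0.275 0.134] 
n=8 row shift [0.0010, -0.0381, 0.0125] turn [-0.0002, 0.0002, 0.0001]  |shift| 40.1mm/row 0.0deg/row
[0.546 0.054 0.209] [0.527 0.128 0.184] [0.507 0.201 0.159] [0.488 0.275 0.134] 
[[0.28, 0.926, 0.253, 0.64], [-0.96, 0.271, 0.072, 0.002], [-0.002, -0.263, 0.965, 0.428], [0.0, 0.0, 0.0, 1.0]]
```

Guard is flat and down. On to the pin.

{"method": "servo_tool", "body": {"plan": [[40,0.0007,-0.0382,0.0104,0,0,0],[40,0.0007,-0.0382,0.0104,0,0,0],[40,0.0007,-0.0382,0.0104,0,0,0],[40,0.0007,-0.0382,0.0104,0,0,0],[40,0.0007,-0.0382,0.0104,0,0,0],[40,0.0007,-0.0382,0.0104,0,0,0],[40,0.0007,-0.0382,0.0104,0,0,0],[40,0.0007,-0.0382,0.0104,0,0,0]]}}

```text
time_s: 19.6
ee_pos: [0.485, 0.2764, 0.1284]
eef_rot: [-3.14, 0.002, 0.283]
force: [-0.2, -0.3, -0.2]
grip_width: 0.0378
grip_force: 0.0
```

{"method": "servo_tool", "body": {"plan": [[40,0,0,0,0,0,0],[40,0,0,0,0,0,0],[40,0,0,0,0,0,0],[40,0,0,0,0,0,0],[40,0,0,0,0,0,0],[40,0,0,0,0,0,0],[40,0,0,0,0,0,0],[40,0,0,0,0,0,0]]}}

```text
time_s: 20.6
ee_pos: [0.4855, 0.2752, 0.129]
eef_rot: [-3.14, 0.002, 0.283]
force: [-0.4, 0.2, -0.1]
grip_width: 0.0379
grip_force: 0.0
```

Run:
```python
from h import *
a,r,o=tcp(); print(a,o['qpos'].round(3))
c=cam('wrist'); s=cam('side'); save(c,'w5.png'); np.savez('pics/w5.npz',**c)
for n,c in(('w',c),('s',s)):
    W=pts(c);H=hsv(c).astype(int)
    k=(H[...,0]>100)&(H[...,0]<130)&(H[...,1]>130)&(np.hypot(W[...,0]-.49,W[...,1]-.275)<.035)
    P=W[k]; print(n,k.sum(),np.percentile(P,[3,50,97],axis=0).round(4).tolist())
    T=P[P[:,2]>.084]; 
    if len(T)>5: print(' top circle',cv2.minEnclosingCircle(np.float32(T[:,:2]*1000)),len(T))
    # finger points in tool frame
    X=r.inv().apply(W.reshape(-1,3)-a).reshape(W.shape)
    g=(H[...,1]<90)&(abs(X[...,0])<.02)&(abs(X[...,1])<.05)&(X[...,2]>-.06)&(X[...,2]<-.03); print(' fingers',g.sum(),np.percentile(X[g],[3,97],axis=0).round(4).tolist() if g.sum() else '')
```

```text
[0.48551101 0.27524406 0.12897518] [0.449 0.356 1.548 0.002 1.24  1.735]
w 179 [[0.4836, 0.2721, 0.0887], [0.4901, 0.278, 0.0901], [0.496, 0.2839, 0.0913]]
 top circle ((490.090576171875, 277.69061279296875), 7.3419342041015625) 179
 fingers 681 [[-0.0039, -0.0296, -0.0594], [0.0111, 0.0292, -0.0368]]
s 6 [[0.4837, 0.2839, 0.0638], [0.4864, 0.2847, 0.0693], [0.4893, 0.2851, 0.0723]]
 fingers 0
```

View pics/w5.png

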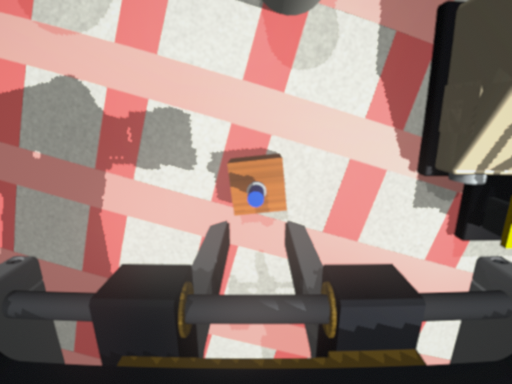

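The wrist view has the blue head at (257,197), centred between the fingers. It measures (0.490, 0.278) with its top at 0.089, as expected. Going down to grip.

Run:
```python
from h import *
steps(*tip(down([.4901,.2777,.062],.283)),6)
```

```text
n=6 row shift [0.0005, -0.0002, 0.0172] turn [-0.0003, 0.0004, 0.0001]  |shift| 17.2mm/row 0.0deg/row
[0.486 0.276 0.095] [0.487 0.277 0.06 ] [0.488 0.277 0.026]
```

{"method": "servo_tool", "body": {"plan": [[40,0.0015,-0.0006,0.017,0,0,0],[40,0.0015,-0.0006,0.017,0,0,0],[40,0,0,0.017,0,0,0],[40,0,0,0.017,0,0,0],[40,0,0,0.017,0,0,0],[40,0,0,0.017,0,0,0],[40,0,0,0,0,0,0],[0,0,0,0,0,0,0]], "force": 25}}

```text
time_s: 21.7
ee_pos: [0.4881, 0.2775, 0.0274]
eef_rot: [-3.14, 0.002, 0.283]
force: [1.2, 0.8, 0.7]
grip_width: 0.0306
grip_force: 0.0
```

{"method": "servo_tool", "body": {"plan": [[0,0,0,0,0,0,0],[0,0,0,0,0,0,0],[0,0,0,0,0,0,0],[0,0,0,0,0,0,0],[0,0,0,-0.01,0,0,0],[0,0,0,-0.02,0,0,0],[0,0,0,-0.02,0,0,0],[0,0,0,-0.02,0,0,0]], "force": 25}}

```text
time_s: 22.7
ee_pos: [0.4877, 0.2775, 0.098]
eef_rot: [-3.139, 0.003, 0.284]
force: [-0.7, -0.9, -1.0]
grip_width: 0.0157
grip_force: 24.9
```

Run:
```python
from h import *
a,r,o=tcp(); print(a,o['grip_width'],o['grip_force'],o['force'].round(1),o['moment'].round(2))
# lug hole position: ray from w4 and top at plate z=.09
c=np.load('pics/w4.npz'); H=hsv(c).astype(int)
u0,v0=259,204
sub=H[v0-14:v0+15,u0-14:u0+15,2]; print('min v',sub.min(),np.median(sub))
k=(sub<sub.min()+40); ys,xs=np.nonzero(k); uv=np.array([[xs.mean()+u0-14,ys.mean()+v0-14]]); print('hole px',uv,k.sum())
p=cv2.undistortPoints(uv.reshape(-1,1,2),c['mtx'],np.array(c['dist'])).reshape(2); d=c['pose'][:3,:3]@[p[0],-p[1],-1]; o_=c['pose'][:3,3]
X=o_+d*((.090-o_[2])/d[2]); print('hole world',X,'C',Rc.inv().apply(X-L))
img=c['pixels'][v0-60:v0+60,u0-80:u0+80]; cv2.imwrite('pics/hole4.png',cv2.resize(img,(640,480),interpolation=2)[:,:,::-1])
```

```text
[0.48770305 0.27754375 0.0979963 ] 0.015701767630708314 24.90699291229248 [-0.7 -0.9 -1. ] [0.01 0.06 0.02]
min v 83 237.0
hole px [[258.4516129  204.41935484]] 31
hole world [ 0.53989563 -0.02928203  0.09      ] C [ 0.00077782 -0.00124891  0.011     ]
```

View pics/hole4.png

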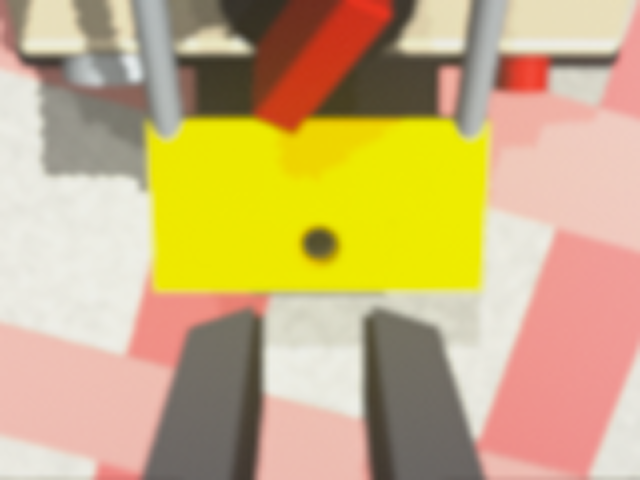

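Hole is at (320,243) in the crop, on the plate centreline. It measures (0.540,-0.029), which agrees with the lug. The pin is held at 15.7 mm opening. Carrying it over.

Run:
```python
from h import *
a,r,o=tcp(); A=(a+[0,0,.06],r); B=down([.5377,-.0296,.158],.283)
steps(*B,10,A)
```

```text
n=10 row shift [-0.0038, 0.0309, -0.0000] turn [-0.0002, 0.0003, 0.0001]  |shift| 31.1mm/row 0.0deg/row
[0.498 0.216 0.158] [0.508 0.155 0.158] [0.518 0.093 0.158] [0.528 0.032 0.158] [ 0.538 -0.03   0.158]
```

{"method": "servo_tool", "body": {"plan": [[0,0,0,-0.03,0,0,0],[0,0,0,-0.03,0,0,0],[0,-0.0038,0.0309,0,0,0,0],[0,-0.0038,0.0309,0,0,0,0],[0,-0.0038,0.0309,0,0,0,0],[0,-0.0038,0.0309,0,0,0,0],[0,-0.0038,0.0309,0,0,0,0],[0,-0.0038,0.0309,0,0,0,0]]}}

```text
time_s: 23.7
ee_pos: [0.518, 0.0922, 0.1571]
eef_rot: [-3.139, 0.002, 0.284]
force: [0.8, -0.1, -0.4]
grip_width: 0.0155
grip_force: 24.9
```

{"method": "servo_tool", "body": {"plan": [[0,-0.0038,0.0309,0,0,0,0],[0,-0.0038,0.0309,0,0,0,0],[0,-0.0038,0.0309,0,0,0,0],[0,-0.0038,0.0309,0,0,0,0],[0,0,0,0.012,0,0,0],[0,0,0,0.012,0,0,0],[0,0,0,0,0,0,0],[0,0,0,0,0,0,0]]}}

```text
time_s: 24.7
ee_pos: [0.538, -0.0294, 0.1327]
eef_rot: [-3.14, 0.002, 0.284]
force: [-0.2, -0.1, -0.3]
grip_width: 0.0156
grip_force: 24.9
```

Run:
```python
from h import *
a,r,o=tcp(); print(a,o['grip_width'],o['force'].round(1)); steps([.5377,-.0296,.132],R.from_euler('xyz',[np.pi,0,.283]),1)
out=[]
for n in('side','wrist'):
    c=cam(n); np.savez('pics/%s6.npz'%n,**c); W=pts(c); H=hsv(c).astype(int)
    near=np.hypot(W[...,0]-.539,W[...,1]+.029)<.03
    k=near&(H[...,0]>100)&(H[...,0]<130)&(H[...,1]>130)&(W[...,2]>.09); 
    if k.sum(): print(n,'head',k.sum(),np.percentile(W[k],[3,50,97],axis=0).round(4).tolist())
    k=near&(H[...,1]<70)&(W[...,2]>.098)&(W[...,2]<.16)
    for z in np.arange(.098,.165,.007):
        q=k&(W[...,2]>=z)&(W[...,2]<z+.007)
        if q.sum()>1: print(n,'shank',z.round(3),q.sum(),np.median(W[q],0).round(4))
    out.append(cv2.resize(c['pixels'][150:250,190:300] if n=='side' else c['pixels'][150:300,180:345],(400,364),interpolation=2))
cv2.imwrite('pics/pin6.png',np.hstack(out)[:,:,::-1])
```

```text
[ 0.53804202 -0.02941292  0.13268676] 0.015611455754488206 [-0.2 -0.1 -0.3]
n=1 row shift [-0.0004, 0.0001, 0.0007] turn [-0.0019, 0.0022, 0.0013]  |shift| 0.8mm/row 0.2deg/row

side shank 0.133 2 [ 0.5374 -0.0262  0.1343]
side shank 0.14 4 [ 0.5363 -0.0256  0.1423]
side shank 0.147 4 [ 0.5367 -0.0255  0.1492]
wrist head 370 [[0.5339, -0.0351, 0.1944], [0.54, -0.0294, 0.1954], [0.5456, -0.0235, 0.1966]]
wrist shank 0.119 4 [ 0.5427 -0.0297  0.1254]
wrist shank 0.126 15 [ 0.5426 -0.0292  0.1301]
wrist shank 0.133 21 [ 0.5427 -0.0291  0.137 ]
wrist shank 0.14 12 [ 0.5427 -0.0287  0.1415]
```

View pics/pin6.png

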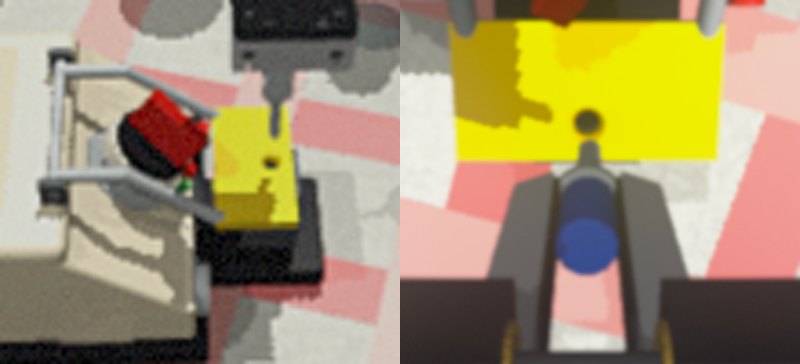

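Left panel: pin tip above the plate hole (side view). Right panel: shank in line with the hole at (587,122). Head at (0.540,-0.029) against the hole at (0.540,-0.029). Lowering carefully.

{"method": "servo_tool", "body": {"plan": [[0,0,0,0.008,0,0,0],[0,0,0,0.008,0,0,0],[0,0,0,0.006,0,0,0],[0,0,0,0.005,0,0,0],[0,0,0,0.004,0,0,0],[0,0,0,0.003,0,0,0],[0,0,0,0,0,0,0],[0,0,0,0,0,0,0]]}}

```text
time_s: 25.8
ee_pos: [0.5379, -0.03, 0.0985]
eef_rot: [-3.14, 0.002, 0.283]
force: [0.6, 1.0, -2.1]
grip_width: 0.015
grip_force: 24.9
```

{"method": "servo_tool", "body": {"plan": [[0,0,0,0.004,0,0,0],[0,0,0,0.004,0,0,0],[0,0,0,0.004,0,0,0],[0,0,0,0.004,0,0,0],[0,0,0,0.004,0,0,0],[0,0,0,0.004,0,0,0],[0,0,0,0,0,0,0],[0,0,0,0,0,0,0]]}}

```text
time_s: 26.8
ee_pos: [0.5378, -0.03, 0.0744]
eef_rot: [-3.14, 0.002, 0.283]
force: [1.3, 2.0, -1.6]
grip_width: 0.0156
grip_force: 24.9
```

{"method": "servo_tool", "body": {"plan": [[0,0,0,0.004,0,0,0],[0,0,0,0.004,0,0,0],[0,0,0,0.002,0,0,0],[0,0,0,0.002,0,0,0],[0,0,0,0.001,0,0,0],[0,0,0,0.001,0,0,0],[0,0,0,0,0,0,0],[0,0,0,0,0,0,0]]}}

```text
time_s: 27.8
ee_pos: [0.5382, -0.0302, 0.0621]
eef_rot: [-3.141, 0.001, 0.283]
force: [-7.7, 1.2, 18.0]
grip_width: 0.0155
grip_force: 25.0
```

Flange is on the plate (18 N of contact). I'll release and retreat.

{"method": "servo_tool", "body": {"plan": [[45,0,0,0,0,0,0],[45,0,0,0,0,0,0],[45,0,0,0,0,0,0],[45,0,0,0,0,0,0],[45,0,0,-0.02,0,0,0],[45,0,0,-0.04,0,0,0],[45,0,0,-0.05,0,0,0],[45,0,0,-0.05,0,0,0]]}}

```text
time_s: 28.8
ee_pos: [0.538, -0.0301, 0.222]
eef_rot: [-3.14, 0.003, 0.283]
force: [0.4, 0.0, -0.4]
grip_width: 0.0423
grip_force: 0.0
```

Run:
```python
from h import *
guard()
c=cam('wrist'); np.savez('pics/w7.npz',**c); W=pts(c); H=hsv(c).astype(int)
k=(np.hypot(W[...,0]-.539,W[...,1]+.029)<.03)&(H[...,0]>100)&(H[...,0]<130)&(H[...,1]>130)
print('head',k.sum(),np.percentile(W[k],[3,50,97],axis=0).round(4).tolist())
C=Rc.inv().apply(W.reshape(-1,3)-L).reshape(W.shape); h=C@N; x=C@E1-.0867; y=C[...,1]-.0005
red=((H[...,0]<8)|(H[...,0]>172))&(H[...,1]>130); k=red&(np.hypot(x,y)<.04)&(h>.008)&(h<.02); print('bar',k.sum(),cv2.minAreaRect(np.float32(np.stack([x,y],-1)[k]*1000)))
o=tcp()[2]; print(o['force'],o['grip_width'],o['time_s'])
save(c,'w7.png')
```

```text
guard n 594 [[-0.014, -0.047, 0.007], [0.015, 0.015, 0.011], [0.037, 0.052, 0.014]] normal [-0.016 -0.011 -1.   ] [0.0314 0.0151 0.0023]
head 112 [[0.5328, -0.0353, 0.1238], [0.5396, -0.0301, 0.1251], [0.5459, -0.0242, 0.1264]]
bar 561 ((0.9843692779541016, -1.0202064514160156), (14.12659740447998, 49.78286361694336), 60.02791976928711)
[ 0.50086429  0.91001643 -0.63510551] 0.042659104444317975 28.9
```

View pics/w7.png

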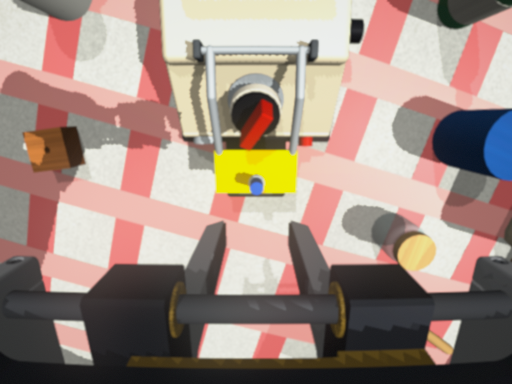

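The picture shows the pin head at (257,186) on the yellow plate. Its top is at 0.125 m (0.124 is home), the guard is flat and the bar hasn't moved.

```bash
python3 -c "
from station import ctrl
print(ctrl.hand_in())"
```

```text
the job is handed in; nothing more can be done
None
```

I handed the job in at about 29 s, with no verdict returned: by my measurements the cap is seated with one ratchet click, the guard is flat down, the pin is home through guard and lug, the gripper is clear, and I kept the arm clear of the salt jar, mug and tin (positions not re-measured).

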